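Load a processor carrier into a test socket

TASK

Load the processor, in its black keyed carrier, into the test socket: with the notched end towards the lid's hinge, work it lightly about on the sprung nest until it drops fully home and flat, without ever pressing hard on the socket's fine contacts, and let it go. Then close the socket's lid over it, and leave the other things on the mat where they are.

Things in the scene. Friction and masses are not known exactly. Their poses are not given: they have to be found in the camera images.
- carrier: Loose black plastic carrier, 58 (its x) x 50 (its y) x 8 mm, about 75 g, flat on the mat; the processor's metal lid, 40 x 34 mm, stands 2 mm above it (10 mm in all). Origin: centre of the underside, z up. Starts with +x pointing away from the robot, turned at most 50 degrees. Take it across the 50 mm width at mid-length. Seated, its x and y axes lie along the socket's.
- notches (a point): The carrier's key, at its top face midway between its two notches: each long side (y = -25 and +25 mm) has a notch 6 mm wide (x = 19 to 25 mm from the carrier's centre) and 3 mm deep, through the full height. So the +x end is the notched end. Half a turn wrong, the carrier rests on the socket's keys and cannot drop in.
- socket: Fixed test board with a clamshell socket. Origin: centre of its underside, on the blue mat (3 mm thick, top at world z = 0.003). x points to the lid's hinge, away from the robot within 25 degrees; z up. Green board 150 (x) x 130 (y) mm, top 8 mm up; black base 92 x 74 mm, top 12 mm up; front lid rest at x = -50 to -41 mm, 30 mm high. The tan nest floats over the base.
- nest_nominal (a point): Nominal centre of the nest's pocket, on its floor (18 mm above the socket's underside; where the seated carrier's underside lies), axes as the socket's. The nest is clamped with play: its true centre is up to 4 mm off this point in x and, independently, up to 4 mm in y (not turned). This is not measured: find it by feel. Sideways it does not give below about 8 N.
- nest_rim (a point): Nominal pocket centre at the height of the wall tops, 6 mm above the nest's floor. Pocket 59.4 (x) x 51.4 mm: 0.7 mm play each side of the carrier. Long sides are open between x = -19 and +19 mm for the fingers, down to the base. The nest is sprung: it yields downward from about 2 N, 1 mm per further 1.4 N, hard stop after 3.5 mm (about 7 N). Over 18 N harms it.
- nest_key (a point): Nominal point midway between the nest's two keys, at wall-top height: ribs 4 mm wide (x = 20 to 24 mm from the pocket's centre), as tall as the walls, standing in from the two long walls to y = -23.2 and +23.2 mm. They pass into the carrier's notches.
- lid (a joint): Angle of the socket's lid (rad): 0 shut and level; starts at 2.1, wide open, leaning back on its stop. Aluminium plate 100 x 70 x 8 mm, 170 g. Shut, its underside is 30 and its top 38 mm above the socket's origin, 2 mm clear of a seated processor. A black screw knob, 26 mm across, stands up to 17 mm proud on its outer face. Once past upright it falls shut by itself, damped, in about 2 s.
- lid_hinge (a point): Middle of the lid's hinge axis, which runs along the socket's y at x = 46 mm, 34 mm above the socket's origin. The plate's mid-plane passes through it. The knob's centre is 46 mm from this axis.
- lid_edge (a point): Middle of the lid's free edge (70 mm wide) on the outer face, which is the far one, away from the robot, when open and the upper one when shut; 96 mm from the hinge. A thin tab, 28 mm wide, reaches 8 mm beyond it.
- driver: Loose screwdriver, 170 mm, lying near the right edge of the mat; leave alone.
- lens: Loose white lens barrel, 72 mm across, 90 mm tall, standing on the left part of the mat; leave alone. Origin: centre of the underside.
- solder: Loose solder reel, 52 mm across, 36 mm tall, standing on the mat beyond the work; leave alone. Origin: centre of the underside.
Things that resemble listed ones, but are neither listed nor needed, are in the scene too. Several things look just like the carrier: the one meant starts farthest to the robot's left.

How it is judged (in metres and radians):
On the way, in this order (a step that is already met when the one before it is completed fails the run):
1. the carrier lies fully home and flat in the nest, let go, with the lid still open (z of carrier in the frame of socket below 0.0194 m and horizontal distance between carrier and nest_nominal below 0.0075 m and angle between carrier's own z axis and vertical below 0.03 rad and angle between the x axis of carrier and the x axis of socket, either way round below 0.08 rad and contact force between carrier and the fingers below 0.1 N and value of joint lid above 1 rad), for 0.3 s.
2. the lid is shut (value of joint lid below 0.04 rad), for 0.2 s.
At the end, for the whole second after the job is handed in: The carrier lies in the nest with its underside on the nest's floor (within 1.4 mm), flat within 0.03 rad and in line with the socket within 0.08 rad, within 7.5 mm of the nominal centre, at rest, and the lid is shut within 0.04 rad (z of carrier in the frame of socket between 0.014 and 0.0194 m and horizontal distance between carrier and nest_nominal below 0.0075 m and angle between carrier's own z axis and vertical below 0.03 rad and angle between the x axis of carrier and the x axis of socket, either way round below 0.08 rad and linear speed of carrier below 0.02 m/s and value of joint lid below 0.04 rad); the robot touches nothing.
It fails at once if the carrier is pressed or knocked against the socket with more than 18 N (contact force between carrier and socket above 18 N).
It fails at once if the screwdriver is moved by more than 20 mm (distance of driver from where it was at the start of the episode above 0.02 m).
It fails at once if the lens barrel is moved by more than 20 mm (distance of lens from where it was at the start of the episode above 0.02 m).
It fails at once if the solder reel is moved by more than 20 mm (distance of solder from where it was at the start of the episode above 0.02 m).
It also fails if it takes over 72 s, if anything falls off the work surface, if the arm or the gripper's body presses on something with over 40 N, if the wrist force passes 120 N, or if a joint passes its speed limit or range.

ROBOT

A 6-joint arm with a two-finger parallel gripper is mounted at the origin on the work surface. World frame = base frame: x ahead of the robot, y to its left, z up, the work surface at z = 0. Lengths are in m, angles in degrees, forces in N, time in s.
With the tool pointing down it reaches from about 0.4 to 0.825 m from the base axis. Payload 7 kg.
Tool frame: the origin (TCP) lies between the finger pads; the fingertips stand 19 mm ahead of it and the grasp point (between the pads) is the TCP; z points along the fingers, y is the line along which they close (so a half turn about z gives the same grasp; the last joint's range is limited). The gripper opens to 88 mm and grips with 3 to 60 N. Pads are 19 mm wide; open, the fingers measure 130 mm over their backs; the gripper's body (78 mm by 193 mm) begins 47 mm behind the grasp point.
Start: joints at [-50.93, 20.546, 0.682, 0, -70.136, -16.507], TCP at [0.259, -0.623, 0.246] pointing down, gripper open.
Joint ranges: [-176.03, 176.03], [-82.01, 121.73], [-58.28, 71.71], [-173.87, 95.51], [-174.79, -0.11], [-173.66, 173.66]. Speed limits (degrees/s): [136.94, 136.94, 172.46, 180, 180, 180].

INTERFACE

Orientations are given as [roll, pitch, yaw] about the fixed x, y, z axes, in that order (R = Rz(yaw) Ry(pitch) Rx(roll)).
In Python, from plant import get_obs, snapshot, close_job, spot_in, spot_point gives the robot as it stands.
- The arm moves only by the tool play_rows, never from a script. Its argument "plan" is a list of rows, each a list of 6 numbers: the shift along the tool's x, y, z in cm, then the turn, a rotation vector about the tool's x, y, z in degrees. A call has 1 to 20 rows; each row shifts and turns the commanded pose from where the row before left it, along the tool's axes as they then stand; what a row does not reach is not made up. A row lasts 1/12 s, in which the tool goes at most 41.7 mm and 7.16 degrees, less where a joint would pass 70% of its speed; a pose out of reach is approached as far as the arm can. A call is refused whole if a number of a shift passes 4.17 or a number of a turn 7.16, either way. A call with a gripper value outside its range is refused whole. "grip" is the finger opening in cm, from 0 to 8.76, set as the call begins (left out, the last holds). The fingers move at their own pace and stop on an object; the grip force is fixed at half the most. Time passes only in rows, so rows that do not move let the fingers close. It gives the time, the measured TCP pose, the force, the opening and the grip force at its end, in the units of the state.
- get_obs(): the state, without advancing time (a new reading comes with each control period).
- snapshot(name): name is "side" or "top" or "wrist"; returns a dict with "frame" (420x560x3 uint8, red, green, blue), "fx", "fy", "cx", "cy" (pixels), "position" and "attitude" of the camera in the world. Camera axes: x right, y down, z forward; pixel columns grow to the right and rows downward; lengths in m; the calibration is good to about 2 mm. A picture is of the moment at which its call begins. There is no depth.
- close_job(): hands the job in; it is judged then, once.
Trained networks look in the newest picture that a camera, given by its name, has taken for a name from the list of things; names that differ only in an ending like _2 or _b are one class to them, and where a whole thing is asked for, a point or a joint stands for the part that bears it (a point fixed in the world has none). Each returns a list of dicts, best first, with "score" (0 to 1); they miss things now and then, are a little off and sometimes report something else, mostly with a low value. They report only what shows in the picture. A call takes as long as a camera call. They do not tell look-alikes from the thing itself.
- spot_in(camera, thing): "position" ([x, y, z] in m, in world coordinates, good to about 4 mm: the middle of the surface that is visible of it).
- spot_point(camera, thing): "position" ([x, y, z] in m, in world coordinates, good to about 4 mm: a listed point, or the origin of a listed thing).
The state is a dict: "clock": time; "joint_pos": joint angles; "qvel": joint speeds; "tau": joint torques, N m; "tool_pos": TCP position; "orientation": TCP orientation; "force": force on the tool from outside, world axes, zero at the start; "moment": the same for the moment, N m; "opening": finger opening in m; "gripper_force": force on a finger pad.
Only numpy, scipy, OpenCV 4.12 (cv2) and the standard library are available. Lean on these libraries where they do the work, as an engineer would, in place of code of your own. Each camera call takes 0.05 s, during which the arm holds its last target. There are 200 camera calls.

## Working session

There is one attempt and no reset: what is moved stays moved. The work goes in short steps, Python scripts to look and compute and a tool call to move; the robot and the scene stay as the last step left them, time stands still between calls to the robot, and variables do not carry over. Pictures are saved under pics/ and viewed, at most 10 in all, crops included, and the job is handed in when it is done.

Besides the shell and the picture viewer there is one more tool, called by a JSON object that holds its "name" and its "arguments". play_rows: Moves the arm, as the interface text tells. Its arguments: {"type":"object","properties":{"plan":{"type":"array","items":{"type":"array","items":{"type":"number"}}},"grip":{"type":"number"}},"required":["plan"]}

```bash
ls; mkdir -p pics
cat > h.py <<'E'
import numpy as np, cv2
from plant import *
from scipy.spatial.transform import Rotation as R
def save(s,n,crop=None,k=1):
    f=s["frame"][:,:,::-1]
    if crop: a,b,c,d=crop; f=f[b:d,a:c]
    cv2.imwrite("pics/"+n,cv2.resize(f,None,fx=k,fy=k,interpolation=cv2.INTER_CUBIC))
E
python3 - <<'E'
from h import *
o=get_obs();print(o)
for c in("top","side"):
    s=snapshot(c);save(s,c+"1.png");print(c,s["position"],s["attitude"],s["fx"],s["fy"],s["cx"],s["cy"])
    for t in("carrier","notches"):
        for d in spot_point(c,t):print(t,np.round(d["position"],4),round(d["score"],2))
    for t in("socket","nest_nominal","nest_key","lid_hinge","lid_edge","lens","driver","solder"):
        for d in spot_point(c,t)[:2]:print(t,np.round(d["position"],4),round(d["score"],2))
a=cv2.imread("pics/top1.png");b=cv2.imread("pics/side1.png")
E
```

```text
pics
{'clock': 0.0, 'joint_pos': array([-5.09315989e+01,  2.05890880e+01,  6.35665805e-01, -2.07214908e-02,
       -7.01360240e+01, -1.65059038e+01]), 'qvel': array([-0.01422652, -0.00905599,  0.07332583,  0.0148096 , -0.03851545,
        0.00268641]), 'tau': array([-8.32329042e-04, -5.82718527e+01,  2.93058944e+01,  6.99724227e+00,
        6.99079319e-03, -8.41330666e-05]), 'tool_pos': array([ 0.25879311, -0.62293491,  0.24466164]), 'orientation': array([ 1.79908705e+02, -6.73834853e-03, -1.57444553e+02]), 'force': array([-0.14502439,  0.03243372, -0.24418097]), 'moment': array([ 0.0302601 ,  0.0617463 , -0.01088225]), 'gripper_force': 0.0, 'opening': 0.08755301049224574}
top [0.45224067 0.01449642 1.12572462] [-173.35083473   -0.88530366  -91.51823163] 453.4173925858589 453.4173925858589 275.0125606746976 214.05654509397618
carrier [4.968e-01 1.290e-01 3.000e-04] 0.98
carrier [0.7255 0.0122 0.005 ] 0.7
carrier [0.3926 0.0409 0.0058] 0.67
carrier [0.5707 0.0419 0.0009] 0.63
carrier [0.5177 0.1247 0.0165] 0.46
notches [0.3744 0.0428 0.0084] 0.95
notches [0.52   0.1244 0.0162] 0.56
no
[... 515 characters left out ...]
3.1067418469974 413.1067418469974 281.20970458011413 208.05311631751437
carrier [0.5712 0.0393 0.004 ] 0.9
carrier [0.3947 0.0406 0.0019] 0.89
carrier [0.4967 0.1298 0.0042] 0.82
notches [0.5541 0.0596 0.0096] 0.84
notches [0.3757 0.0421 0.0064] 0.68
notches [0.52   0.1284 0.0114] 0.67
socket [ 0.5168 -0.2059  0.0029] 0.64
nest_nominal [ 0.5182 -0.205   0.0183] 0.75
nest_key [ 0.5429 -0.2011  0.0228] 0.94
lid_hinge [ 0.5631 -0.1965  0.0364] 0.63
lid_edge [7.229e-01 1.190e-02 5.000e-04] 0.68
lid_edge [ 0.6157 -0.1918  0.1178] 0.63
lens [0.6089 0.3859 0.0047] 0.69
driver [ 5.595e-01 -3.648e-01  1.000e-04] 0.54
solder [ 7.209e-01  1.230e-02 -1.000e-04] 0.69
solder [ 0.6158 -0.193   0.1189] 0.67
```

View pics/top1.png

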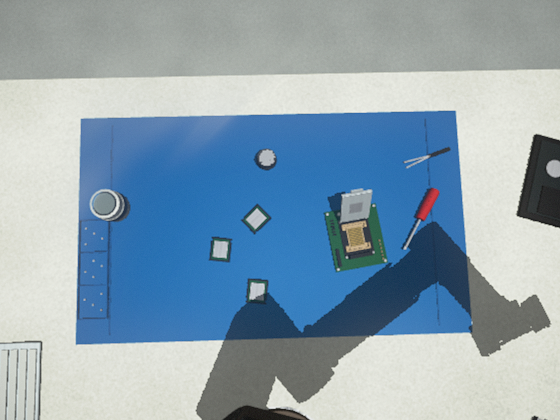

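The carrier look-alikes are at pixels (220,249), (256,218) and (257,290). The one farthest to the robot's left is (220,249), near world (0.497, 0.129). The socket is at (355,238) with its lid open and leaning away.

{"name": "play_rows", "arguments": {"plan": [[-2.5,3,0,0,0,0],[-2.5,3,0,0,0,0],[-2.5,3,0,0,0,0],[-2.5,3,0,0,0,0],[-2.5,3,0,0,0,0],[-2.5,3,0,0,0,0],[-2.5,3,0,0,0,0],[-2.5,3,0,0,0,0],[-2.5,3,0,0,0,0],[-2.5,3,0,0,0,0],[-2.5,3,0,0,0,0],[-2.5,3,0,0,0,0],[-2.5,3,0,0,0,0],[-2.5,3,0,0,0,0],[-2.5,3,0,0,0,0],[-2.5,3,0,0,0,0],[-2.5,3,0,0,0,0],[-2.5,3,0,0,0,0],[-2.5,3,0,0,0,0],[-2.5,3,0,0,0,0]]}}

```text
clock: 2.77
tool_pos: [0.4906, 0.1247, 0.246]
orientation: [180.0, 0.1, -157.4]
force: [0.9, -0.6, 1.0]
opening: 0.0878
gripper_force: 0.0
```

{"name": "play_rows", "arguments": {"plan": [[0,0,0,0,0,5],[0,0,0,0,0,5],[0,0,0,0,0,5],[0,0,0,0,0,5],[0,0,0,0,0,5],[0,0,0,0,0,5],[0,0,0,0,0,0],[0,0,0,0,0,0]]}}

```text
clock: 3.43
tool_pos: [0.4905, 0.1226, 0.2457]
orientation: [180.0, 0.0, 172.7]
force: [-0.7, -0.2, -0.5]
opening: 0.0877
gripper_force: 0.0
```

```bash
cat >> h.py <<'E'
def ray(s,u,v):
    d=R.from_euler("xyz",s["attitude"],degrees=True).apply(np.c_[(np.ravel(u)-s["cx"])/s["fx"],(np.ravel(v)-s["cy"])/s["fy"],np.ones(np.size(u))])
    return np.array(s["position"]),d
def plane(s,u,v,z):
    p,d=ray(s,u,v); return p+d*((z-p[2])/d[:,2])[:,None]
def proj(s,P):
    c=R.from_euler("xyz",s["attitude"],degrees=True).inv().apply(np.atleast_2d(P)-np.array(s["position"]))
    return np.c_[c[:,0]/c[:,2]*s["fx"]+s["cx"],c[:,1]/c[:,2]*s["fy"]+s["cy"]]
def tri(s1,p1,s2,p2):
    A=0;b=0
    for s,p in((s1,p1),(s2,p2)):
        o,d=ray(s,*p);d=d[0]/np.linalg.norm(d[0]);M=np.eye(3)-np.outer(d,d);A=A+M;b=b+M@o
    return np.linalg.solve(A,b)
def go(x,y,z,yaw):
    o=get_obs();r=R.from_euler("xyz",o["orientation"],degrees=True)
    t=R.from_euler("xyz",[180,0,yaw],degrees=True)
    print("now",np.round(o["tool_pos"],4),np.round(o["orientation"],2),"F",np.round(o["force"],2),"t",round(o["clock"],2))
    print("shift cm",np.round(r.inv().apply(np.array([x,y,z])-o["tool_pos"])*100,2),"turn",np.round((r.inv()*t).as_rotvec(degrees=True),2))
E
python3 - <<'E'
from h import *
o=get_obs();print(o["tool_pos"],o["orientation"],o["clock"],o["joint_pos"])
s=snapshot("wrist");np.save("w1.npy",s,allow_pickle=True);save(s,"w1.png");print(s["position"],s["attitude"],s["fx"])
for t in("carrier","notches"):
    for d in spot_point("wrist",t):print(t,np.round(d["position"],4),round(d["score"],2),proj(s,d["position"]))
E
```

```text
[0.49046924 0.12259555 0.24565575] [1.79990522e+02 9.07358209e-03 1.72715091e+02] 3.4333 [ 3.63288051e+01  4.44053298e+00 -2.02828937e+01 -6.64312914e-04
 -6.52634660e+01 -1.33613436e+02]
[0.42053357 0.13252869 0.3835982 ] [ 1.64949664e+02 -5.51659430e-03  8.26682188e+01] 342.0388541372482
carrier [0.5008 0.1347 0.0053] 0.97 [[286.74265455 189.56306201]]
carrier [ 0.5744  0.0454 -0.001 ] 0.86 [[220.57290994 256.85583704]]
carrier [3.978e-01 4.110e-02 2.000e-04] 0.67 [[188.63415435 106.26524547]]
notches [0.5558 0.0603 0.0127] 0.9 [[228.71929941 245.1871776 ]]
notches [0.3703 0.0455 0.0082] 0.87 [[185.76658458  77.84704207]]
notches [0.5196 0.1275 0.0084] 0.63 [[282.50386097 207.03126348]]
```

View pics/w1.png

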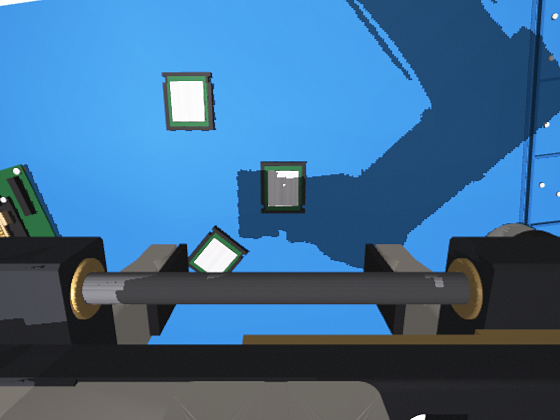

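The wrist view shows the three carriers: (188,102), (215,252) and, at the robot's left, mine at (283,187), partly in shadow. Now a close crop and the outlines.

```bash
cat > rect.py <<'E'
from h import *
def outline(s,u,v,h=35):
    f=s["frame"].astype(int);u,v=int(u),int(v)
    c=f[v-h:v+h,u-h:u+h]; m=((c[...,2]-c[...,0])<0.45*c[...,2]).astype(np.uint8)
    m=cv2.morphologyEx(m,cv2.MORPH_CLOSE,np.ones((3,3),np.uint8))
    cs,_=cv2.findContours(m,0,1);k=min(cs,key=lambda q:-cv2.contourArea(q) if cv2.contourArea(q)<3500 else 0)
    r=cv2.minAreaRect(k+np.array([u-h,v-h])); return r
E
python3 - <<'E'
from rect import *
w=np.load("w1.npy",allow_pickle=True).item();t=snapshot("top")
S=[]
for n,s,(u,v),h in(("w",w,(283,187),35),("t",t,(220,249),18)):
    r=outline(s,u,v,h);B=cv2.boxPoints(r);P=plane(s,B[:,0],B[:,1],0.009)
    e=[P[1]-P[0],P[2]-P[1]]
    print(n,np.round(r,1) if 0 else r,"c",np.round(P.mean(0),4),[(round(np.linalg.norm(a)*1e3,1),round(np.degrees(np.arctan2(a[1],a[0])),1)) for a in e]);S.append((s,r[0]))
print("tri",tri(S[0][0],S[0][1],S[1][0],S[1][1]))
a=w["frame"][152:222,248:318];b=t["frame"][229:269,200:240]
cv2.imwrite("pics/crop.png",np.hstack([cv2.resize(x,(400,400),interpolation=cv2.INTER_NEAREST)[:,:,::-1] for x in(a,b)]))
E
```

```text
w ((283.0, 187.0), (50.0, 44.0), 90.0) c [0.4971 0.1308 0.009 ] [(np.float64(48.1), np.float64(82.7)), (np.float64(56.8), np.float64(-6.1))]
t ((219.5, 248.5), (35.0, 35.0), 90.0) c [0.5004 0.1322 0.009 ] [(np.float64(86.1), np.float64(-91.4)), (np.float64(85.8), np.float64(179.0))]
tri [ 0.49985017  0.13212895 -0.00252762]
```

View pics/crop.png

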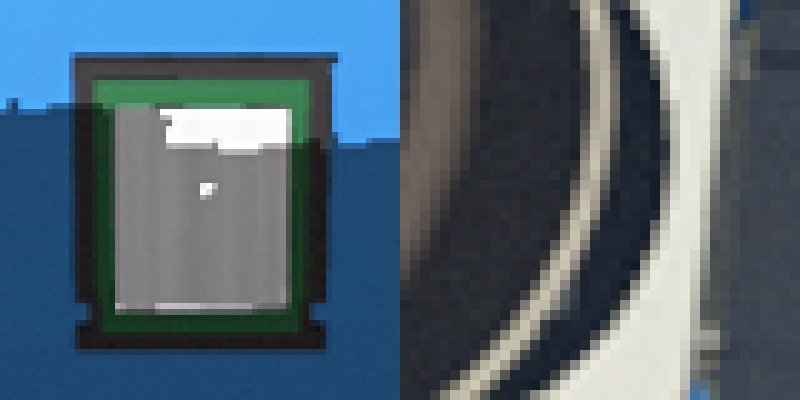

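The crop shows the right carrier: notches at its far (lower) end, edges square with the wrist image, so its yaw is about -7.3°. I'll go down part way and take a second wrist view to get its height.

{"name": "play_rows", "arguments": {"plan": [[-0.4,-0.35,3,0,0,0],[-0.4,-0.35,3,0,0,0],[0,0,3,0,0,0],[0,0,3,0,0,0],[0,0,0,0,0,0],[0,0,0,0,0,0]]}}

```text
clock: 4.13
tool_pos: [0.4969, 0.1141, 0.1249]
orientation: [-179.9, -0.1, 172.6]
force: [1.0, 0.6, 0.6]
opening: 0.0878
gripper_force: 0.0
```

Run:
```python
from rect import *
w=np.load("w1.npy",allow_pickle=True).item();s=snapshot("wrist");np.save("w2.npy",s,allow_pickle=True)
save(s,"w2.png")
p=proj(s,[0.4972,0.1305,0.011])[0];print("pred",p)
def lidc(s,p,h):
    u,v=map(int,p);c=s["frame"][v-h:v+h,u-h:u+h].astype(int)
    m=((c.max(2)-c.min(2)<25)&(c.max(2)>75)).astype(np.uint8)
    n,l,st,ce=cv2.connectedComponentsWithStats(m);k=1+np.argmax(st[1:,4]);x,y,ww,hh,_=st[k]
    return (u-h+x+ww/2-.5,v-h+y+hh/2-.5),(ww,hh)
a=lidc(w,(283,187),30);b=lidc(s,p,50);print(a,b,"tri lid top",tri(w,a[0],s,b[0]))
for n,q in(("w1",w),("w2",s)): print(n, plane(q,*( (a if n=="w1" else b)[0]),0.013))
print(get_obs()["tool_pos"])
for d in spot_point("wrist","carrier")[:3]:print(np.round(d["position"],4),d["score"])
go(.4975,.1305,.0235,172.8)
```

```text
pred [296.35141065 210.44952107]
((np.float64(283.0), np.float64(188.0)), (np.int32(31), np.int32(37))) ((np.float64(296.5), np.float64(210.5)), (np.int32(46), np.int32(52))) tri lid top [0.49760709 0.13069645 0.00963984]
w1 [[0.49689099 0.13076783 0.013     ]]
w2 [[0.49670001 0.130559   0.013     ]]
[0.49807743 0.1147665  0.12647281]
[0.3994 0.0392 0.0029] 0.69
[0.5017 0.1346 0.0058] 0.66
[0.5715 0.0437 0.0008] 0.55
now [0.4986 0.1152 0.1273] [1.7995e+02 1.0000e-01 1.7262e+02] F [0.43 1.22 0.05] t 4.23
shift cm [ 0.33  1.5  10.38] turn [ 0.05  0.1  -0.18]
```

{"name": "play_rows", "arguments": {"plan": [[0.3,1,0,0,0,0],[0.1,0.5,0,0,0,0],[0,0,2.5,0,0,0],[0,0,2.5,0,0,0],[0,0,2.5,0,0,0],[0,0,0,0,0,0],[0,0,0,0,0,0],[0,0,0,0,0,0]]}}

```text
clock: 4.9
tool_pos: [0.4965, 0.1309, 0.0522]
orientation: [179.9, 0.1, 172.6]
force: [0.2, -0.2, 1.4]
opening: 0.0881
gripper_force: 0.0
```

Run:
```python
from h import *
go(.4968,.1307,.0235,172.8)
```

```text
now [0.4965 0.1309 0.0522] [1.7994e+02 9.0000e-02 1.7261e+02] F [ 0.19 -0.21  1.36] t 4.9
shift cm [-0.03 -0.02  2.87] turn [ 0.06  0.09 -0.19]
```

{"name": "play_rows", "arguments": {"plan": [[0,0,1.5,0,0,0],[0,0,1,0,0,0],[0,0,0.35,0,0,0],[0,0,0,0,0,0],[0,0,0,0,0,0],[0,0,0,0,0,0]]}}

```text
clock: 5.4
tool_pos: [0.4958, 0.1302, 0.0226]
orientation: [180.0, 0.0, 172.6]
force: [0.2, -0.3, 0.4]
opening: 0.0875
gripper_force: 0.0
```

{"name": "play_rows", "arguments": {"plan": [[0,0,0,0,0,0],[0,0,0,0,0,0],[0,0,0,0,0,0],[0,0,0,0,0,0],[0,0,0,0,0,0],[0,0,0,0,0,0],[0,0,0,0,0,0],[0,0,0,0,0,0]], "grip": 4.0}}

```text
clock: 6.07
tool_pos: [0.4957, 0.1301, 0.0223]
orientation: [180.0, 0.0, 172.6]
force: [0.3, -0.4, 5.1]
opening: 0.0498
gripper_force: 30.7
```

{"name": "play_rows", "arguments": {"plan": [[0,0,-0.5,0,0,0],[0,0,-1,0,0,0],[0,0,-2,0,0,0],[0,0,-2.5,0,0,0],[0,0,-2.5,0,0,0],[0,0,-2,0,0,0],[0,0,0,0,0,0],[0,0,0,0,0,0]]}}

```text
clock: 6.73
tool_pos: [0.4959, 0.1305, 0.1288]
orientation: [179.9, 0.1, 172.6]
force: [-0.4, -0.6, -1.6]
opening: 0.0495
gripper_force: 30.0
```

Run:
```python
from h import *
s=snapshot("wrist");save(s,"w3.png")
go(.518,-.2035,.13,-172.8);print(get_obs()["opening"],get_obs()["gripper_force"])
s=snapshot("top");np.save("t2.npy",s,allow_pickle=True)
for t in("socket","nest_nominal","nest_rim","nest_key","lid_hinge","lid_edge"):
    for d in spot_point("top",t)[:2]:print(t,np.round(d["position"],4),round(d["score"],2))
save(s,"t2.png",(310,170,410,290),5)
```

```text
now [0.4952 0.13   0.1275] [1.7994e+02 2.0000e-02 1.7255e+02] F [ 0.42 -0.65 -0.85] t 6.78
shift cm [ -6.58 -32.78  -0.28] turn [  0.05   0.03 -14.65]
0.04966995973160485 29.999233782291412
socket [ 0.518  -0.2111 -0.0017] 0.89
nest_nominal [ 0.5182 -0.2013  0.0206] 0.76
nest_nominal [0.7232 0.009  0.0046] 0.73
nest_rim [ 0.5218 -0.204   0.03  ] 0.62
nest_key [ 0.5434 -0.2009  0.0278] 0.71
lid_hinge [ 0.5686 -0.1964  0.0372] 0.77
lid_hinge [ 0.5179 -0.2026  0.0209] 0.23
lid_edge [ 0.6152 -0.1906  0.1142] 0.96
```

View pics/t2.png

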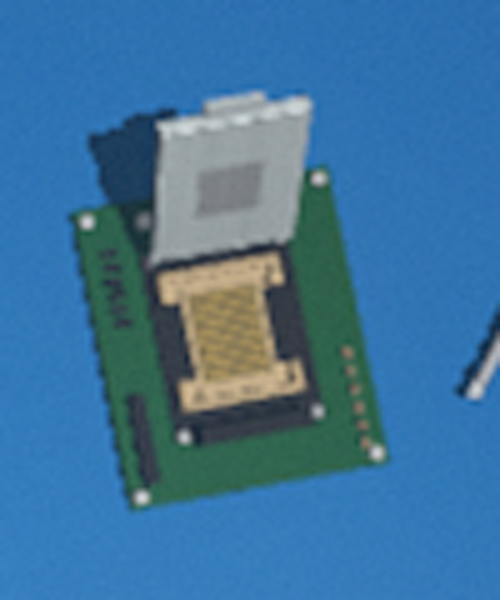

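The top crop shows the green board turned about +8–10°. The nest sits between the front lid rest and the hinge, with the lid open towards the hinge side. I'm carrying the part over the nest for a closer wrist view.

{"name": "play_rows", "arguments": {"plan": [[-0.3,-1.5,-1,0,0,0],[-0.5,-3,-1,0,0,0],[-0.7,-3.5,-1,0,0,0],[-0.7,-3.5,-1,0,0,0],[-0.7,-3.5,-1,0,0,0],[-0.7,-3.5,-1,0,0,0],[-0.7,-3.5,-1,0,0,0],[-0.7,-3.5,0,0,0,0],[-0.7,-3.5,0,0,0,0],[-0.5,-2,0,0,0,-5],[-0.3,-1.3,0,0,0,-5],[0,0,0,0,0,-4.5],[0,0,0,0,0,0],[0,0,0,0,0,0],[0,0,0,0,0,0],[0,0,0,0,0,0]]}}

```text
clock: 8.47
tool_pos: [0.5193, -0.198, 0.197]
orientation: [180.0, -0.0, -173.0]
force: [-0.6, 0.1, -0.8]
opening: 0.0496
gripper_force: 30.0
```

Run:
```python
from h import *
t=np.load("t2.npy",allow_pickle=True).item()
def quad(s,c,z,o=(0,0),k=1):
    c=np.array(c,float)/k+np.array(o)-(.5-.5/k);P=plane(s,c[:,0],c[:,1],z)
    a=[P[1]-P[0],P[2]-P[1],P[2]-P[3],P[3]-P[0]];print(np.round(P.mean(0),4),[(round(np.linalg.norm(x)*1e3,1),round(np.degrees(np.arctan2(x[1],x[0])),1)) for x in a])
quad(t,[(132,508),(78,213),(325,165),(388,462)],.011,(310,170),5)
quad(t,[(182,412),(160,280),(283,252),(306,385)],.027,(310,170),5)
s=snapshot("wrist");np.save("w4.npy",s,allow_pickle=True)
o=get_obs();print(o["tool_pos"],o["orientation"],o["opening"],proj(s,[.518,-.2035,.027]))
for n in("nest_nominal","nest_key","lid_hinge","socket"):
    for d in spot_point("wrist",n)[:2]:print(n,np.round(d["position"],4),round(d["score"],2))
for i in range(1): save(s,"w4.png",(150,60,450,285),2.6)
```

```text
[ 0.5204 -0.2039  0.011 ] [(np.float64(147.3), np.float64(8.1)), (np.float64(126.0), np.float64(-80.4)), (np.float64(149.7), np.float64(9.0)), (np.float64(128.3), np.float64(-81.5))]
[ 0.5212 -0.2018  0.027 ] [(np.float64(64.9), np.float64(7.0)), (np.float64(62.1), np.float64(-78.6)), (np.float64(65.6), np.float64(7.0)), (np.float64(62.0), np.float64(-79.3))]
[ 0.51932788 -0.19796909  0.19708576] [ 1.79997973e+02  2.32869095e-03 -1.72966646e+02] 0.049657270674288365 [[268.79230327 193.72825657]]
nest_nominal [ 0.523  -0.2054  0.0193] 0.74
nest_key [ 0.537  -0.1987  0.0254] 0.69
socket [ 0.5193 -0.2064  0.0024] 0.9
```

View pics/w4.png

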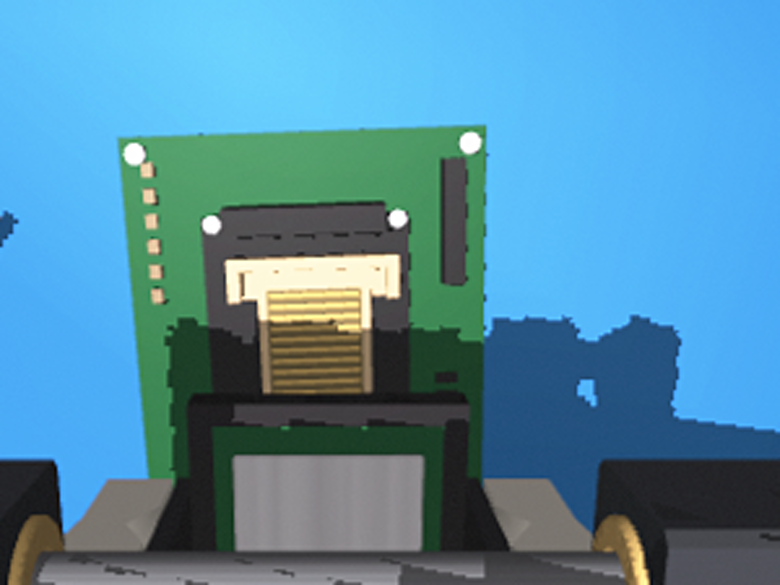

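The crop shows the nest rim's front wall at (225–400, 257) and the board's front edge running (118,138)–(487,125), so it is turned about 2° from the tool. The carrier is held square, with its near edge at row 400.

Run:
```python
from h import *
s=np.load("w4.npy",allow_pickle=True).item()
def L(n,c,z):
    c=np.array(c,float)/2.6+np.array([150,60])-.3;P=plane(s,c[:,0],c[:,1],z);d=P[1]-P[0]
    print(n,np.round(P,4)[:,:2].tolist(),"len",round(np.linalg.norm(d)*1e3,1),"dir",round(np.degrees(np.arctan2(d[1],d[0])),2),"mid",np.round(P.mean(0),4));return P
b=L("board front",[(118,138),(487,125)],.011)
L("board left",[(118,138),(149,478)],.011);L("board right",[(487,125),(484,478)],.011)
n=L("nest front outer",[(225,261),(400,253)],.027)
L("nest inner?",[(243,270),(388,264)],.027)
L("floor/contacts",[(266,291),(362,288)],.021)
L("floor sides L",[(258,300),(262,392)],.021);L("floor sides R",[(372,298),(371,392)],.021)
L("lid rest",[(222,207),(384,202)],.033)
L("pins",[(211,225),(398,218)],.015)
```

```text
board front [[0.4547, -0.2789], [0.4347, -0.1511]] len 129.3 dir 98.89 mid [ 0.4447 -0.215   0.011 ]
board left [[0.4547, -0.2789], [0.5802, -0.2593]] len 127.0 dir 8.87 mid [ 0.5174 -0.2691  0.011 ]
board right [[0.4347, -0.1511], [0.5644, -0.1303]] len 131.4 dir 9.11 mid [ 0.4996 -0.1407  0.011 ]
nest front outer [[0.4908, -0.2361], [0.4808, -0.1765]] len 60.4 dir 99.56 mid [ 0.4858 -0.2063  0.027 ]
nest inner? [[0.4932, -0.2296], [0.485, -0.1801]] len 50.2 dir 99.32 mid [ 0.4891 -0.2049  0.027 ]
floor/contacts [[0.5005, -0.2213], [0.4953, -0.1876]] len 34.1 dir 98.75 mid [ 0.4979 -0.2044  0.021 ]
floor sides L [[0.504, -0.2238], [0.5376, -0.2189]] len 34.0 dir 8.26 mid [ 0.5208 -0.2213  0.021 ]
floor sides R [[0.4984, -0.1836], [0.5328, -0.1793]] len 34.7 dir 7.09 mid [ 0.5156 -0.1814  0.021 ]
lid rest [[0.4723, -0.2381], [0.4641, -0.1847]] len 54.0 dir 98.69 mid [ 0.4682 -0.2114  0.033 ]
pins [[0.4803, -0.2434], [0.4699, -0.1778]] len 66.4 dir 99.07 mid [ 0.4751 -0.2106  0.015 ]
```

Run:
```python
from h import *
s=np.load("w4.npy",allow_pickle=True).item()
tp=np.array([.51933,-.19797,.19709]);r=R.from_euler("xyz",[180,0,-172.97],degrees=True)
c=np.array([(190,398),(468,398)])/2.6+np.array([150,60])-.3
P=plane(s,c[:,0],c[:,1],tp[2]-.0115);print("carrier near edge in tool mm",r.inv().apply(P-tp)*1e3)
go(.5173,-.2013,.060,-171.1)
```

```text
carrier near edge in tool mm [[ 28.40065325 -22.91146731  11.5       ]
 [ 28.3353749   25.58911138  11.5       ]]
now [ 0.5194 -0.1982  0.1972] [-1.8000e+02  1.0000e-02 -1.7293e+02] F [ 0.8  -0.14 -0.29] t 8.72
shift cm [ 0.25 -0.28 13.72] turn [-0.    0.01 -1.83]
```

{"name": "play_rows", "arguments": {"plan": [[0.1,-0.2,2,0,0,-1.8],[0.15,-0.16,3,0,0,0],[0,0,3,0,0,0],[0,0,3,0,0,0],[0,0,1.7,0,0,0],[0,0,0.8,0,0,0],[0,0,0,0,0,0],[0,0,0,0,0,0],[0,0,0,0,0,0],[0,0,0,0,0,0]]}}

```text
clock: 9.55
tool_pos: [0.5184, -0.2025, 0.0636]
orientation: [-180.0, 0.1, -171.1]
force: [0.7, -0.5, -0.4]
opening: 0.0493
gripper_force: 30.0
```

```bash
cat >> h.py <<'E'
E0=np.array([np.cos(np.radians(8.9)),np.sin(np.radians(8.9)),0]);N0=np.array([-E0[1],E0[0],0])
def feel():
    o=get_obs();p=o["tool_pos"]-np.array([.519,-.2037,.003])
    f=o["force"];m=o["moment"]
    print("t",round(o["clock"],2),"sock xyz mm",np.round([p@E0*1e3,p@N0*1e3,p[2]*1e3],2),"yaw",np.round(o["orientation"][2]+180,2),"F e,n,z",np.round([f@E0,f@N0,f[2]],2),"M",np.round([m@E0,m@N0,m[2]],3),"open",round(o["opening"]*1e3,2))
E
python3 - <<'E'
from h import *
feel();go(.5175,-.2021,.048,-171.1)
s=snapshot("wrist");feel()
E
```

```text
t 9.55 sock xyz mm [-0.42  1.28 60.59] yaw 8.88 F e,n,z [ 0.59 -0.55 -0.38] M [-0.031 -0.036 -0.021] open 49.34
now [ 0.5184 -0.2025  0.0636] [-1.7996e+02  1.5000e-01 -1.7112e+02] F [ 0.67 -0.45 -0.38] t 9.55
shift cm [0.09 0.05 1.56] turn [-0.04  0.15 -0.02]
t 9.6 sock xyz mm [-0.55  1.33 60.5 ] yaw 8.87 F e,n,z [ 0.71 -0.7  -0.8 ] M [ 0.015 -0.022 -0.015] open 49.55
```

{"name": "play_rows", "arguments": {"plan": [[0.09,0.05,0.5,0,0,0],[0,0,0.5,0,0,0],[0,0,0.4,0,0,0],[0,0,0.1,0,0,0],[0,0,0.1,0,0,0],[0,0,0.1,0,0,0],[0,0,0.1,0,0,0],[0,0,0,0,0,0],[0,0,0,0,0,0]]}}

```text
clock: 10.35
tool_pos: [0.5164, -0.2022, 0.0442]
orientation: [-180.0, 0.0, -171.1]
force: [-2.3, -0.9, 3.3]
opening: 0.0494
gripper_force: 30.0
```

Run:
```python
from h import *
feel()
for i in range(3): snapshot("wrist");feel()
```

```text
t 10.35 sock xyz mm [-2.36  1.88 41.23] yaw 8.87 F e,n,z [-2.38 -0.51  3.34] M [-0.156  0.649 -0.079] open 49.37
t 10.4 sock xyz mm [-2.35  1.89 41.26] yaw 8.87 F e,n,z [-1.38 -1.14  2.45] M [-0.184  0.704 -0.02 ] open 49.68
t 10.45 sock xyz mm [-2.37  1.9  41.24] yaw 8.87 F e,n,z [-0.93 -0.87  2.5 ] M [-0.234  0.711 -0.069] open 49.63
t 10.5 sock xyz mm [-2.32  1.92 41.22] yaw 8.87 F e,n,z [-1.16 -0.69  2.9 ] M [-0.249  0.69  -0.064] open 49.41
```

{"name": "play_rows", "arguments": {"plan": [[-0.05,0,0,0,0,0],[-0.05,0,0,0,0,0],[0,0,0,0,0,0],[0,0,0,0,0,0]]}}

```text
clock: 10.83
tool_pos: [0.5175, -0.202, 0.0439]
orientation: [-180.0, 0.0, -171.1]
force: [0.4, -1.8, -1.0]
opening: 0.0494
gripper_force: 30.0
```

```bash
python3 -c "
from h import *
feel()"
```

```text
t 10.83 sock xyz mm [-1.17  1.95 40.94] yaw 8.86 F e,n,z [ 0.11 -1.88 -1.03] M [-0.701  0.186 -0.002] open 49.4
```

{"name": "play_rows", "arguments": {"plan": [[-0.05,0,0,0,0,0],[-0.05,0,0,0,0,0],[0,0,0,0,0,0],[0,0,0,0,0,0]]}}

```text
clock: 11.17
tool_pos: [0.5182, -0.2018, 0.0439]
orientation: [180.0, -0.0, -171.1]
force: [-0.3, -3.0, -1.9]
opening: 0.0498
gripper_force: 30.0
```

```bash
python3 -c "
from h import *
feel()"
```

```text
t 11.17 sock xyz mm [-0.5   1.96 40.92] yaw 8.86 F e,n,z [-0.75 -2.92 -1.87] M [-0.97   0.37  -0.045] open 49.76
```

{"name": "play_rows", "arguments": {"plan": [[0.03,-0.05,0,0,0,0],[0,0,0,0,0,0],[0,0,0,0,0,0],[0,0,0,0,0,0]]}}

```text
clock: 11.5
tool_pos: [0.5183, -0.2021, 0.0441]
orientation: [180.0, 0.0, -171.1]
force: [0.7, -0.8, -0.3]
opening: 0.0495
gripper_force: 30.0
```

```bash
python3 -c "
from h import *
feel();snapshot('wrist');feel()"
```

```text
t 11.5 sock xyz mm [-0.49  1.66 41.1 ] yaw 8.87 F e,n,z [ 0.53 -0.89 -0.35] M [-0.032  0.017  0.008] open 49.51
t 11.55 sock xyz mm [-0.52  1.63 41.11] yaw 8.87 F e,n,z [-0.86  0.03 -0.68] M [-0.002 -0.055  0.031] open 49.02
```

{"name": "play_rows", "arguments": {"plan": [[0,0,0.1,0,0,0],[0,0,0.1,0,0,0],[0,0,0,0,0,0],[0,0,0,0,0,0]]}}

```text
clock: 11.88
tool_pos: [0.5181, -0.2023, 0.042]
orientation: [180.0, -0.0, -171.1]
force: [-0.2, -0.2, -1.2]
opening: 0.0494
gripper_force: 30.0
```

```bash
python3 -c "
from h import *
feel();snapshot('wrist');feel()"
```

```text
t 11.88 sock xyz mm [-0.69  1.56 38.97] yaw 8.86 F e,n,z [-0.25 -0.17 -1.21] M [-0.028 -0.033 -0.021] open 49.37
t 11.93 sock xyz mm [-0.69  1.54 39.  ] yaw 8.87 F e,n,z [ 0.6  -0.39 -0.64] M [-0.02  -0.018 -0.065] open 49.21
```

Moving freely inside the pocket. I'll go down until the floor is felt.

{"name": "play_rows", "arguments": {"plan": [[0,0,0.05,0,0,0],[0,0,0.05,0,0,0],[0,0,0.05,0,0,0],[0,0,0,0,0,0],[0,0,0,0,0,0]]}}

```text
clock: 12.35
tool_pos: [0.5181, -0.2023, 0.0405]
orientation: [180.0, -0.0, -171.1]
force: [0.0, 0.3, -0.3]
opening: 0.0495
gripper_force: 30.0
```

```bash
python3 -c "
from h import *
feel();snapshot('wrist');feel()"
```

```text
t 12.35 sock xyz mm [-0.71  1.51 37.53] yaw 8.86 F e,n,z [ 0.08  0.25 -0.31] M [0.006 0.016 0.035] open 49.53
t 12.4 sock xyz mm [-0.7   1.51 37.54] yaw 8.86 F e,n,z [-0.41  0.25 -1.15] M [-0.048  0.028  0.004] open 49.12
```

{"name": "play_rows", "arguments": {"plan": [[0,0,0.05,0,0,0],[0,0,0.05,0,0,0],[0,0,0,0,0,0],[0,0,0,0,0,0]]}}

```text
clock: 12.73
tool_pos: [0.5182, -0.2023, 0.0397]
orientation: [-180.0, 0.0, -171.1]
force: [-0.1, 0.1, 1.8]
opening: 0.0497
gripper_force: 30.0
```

```bash
python3 -c "
from h import *
feel();snapshot('wrist');feel()"
```

```text
t 12.73 sock xyz mm [-0.61  1.49 36.7 ] yaw 8.86 F e,n,z [-0.06  0.07  1.77] M [ 0.15   0.177 -0.082] open 49.69
t 12.78 sock xyz mm [-0.6   1.48 36.7 ] yaw 8.87 F e,n,z [0.2  0.21 2.73] M [ 0.117  0.209 -0.045] open 49.49
```

The floor is felt at about 3 N. Releasing, then raising.

{"name": "play_rows", "arguments": {"plan": [[0,0,0,0,0,0],[0,0,0,0,0,0],[0,0,0,0,0,0],[0,0,0,0,0,0],[0,0,0,0,0,0],[0,0,0,0,0,0]], "grip": 7.5}}

```text
clock: 13.28
tool_pos: [0.5181, -0.2023, 0.0395]
orientation: [180.0, -0.0, -171.1]
force: [0.2, -0.3, 0.8]
opening: 0.0745
gripper_force: 0.0
```

{"name": "play_rows", "arguments": {"plan": [[0,0,-1,0,0,0],[0,0,-2,0,0,0],[0,0,-3,0,0,0],[0,0,-4,0,0,0],[0,0,-4,0,0,0],[0,0,0,0,0,0],[0,0,0,0,0,0]]}}

```text
clock: 13.87
tool_pos: [0.5197, -0.2025, 0.1834]
orientation: [-179.9, 0.4, -171.1]
force: [0.1, -1.5, -1.2]
opening: 0.0754
gripper_force: 0.0
```

Run:
```python
from h import *
feel();s=snapshot("wrist");save(s,"w5.png",(150,60,450,285),2.6);np.save("w5.npy",s,allow_pickle=True)
for c in("wrist",):
    for n in("carrier","notches","lid_hinge","lid_edge"):
        for d in spot_point(c,n)[:2]:print(n,np.round(d["position"],4),round(d["score"],2))
s=snapshot("side")
for n in("lid_edge","lid_hinge"):
    for d in spot_point("side",n)[:2]:print(n,np.round(d["position"],4),round(d["score"],2))
```

```text
t 13.87 sock xyz mm [  0.83   1.11 180.37] yaw 8.88 F e,n,z [-0.17 -1.49 -1.22] M [-0.028  0.067 -0.028] open 75.36
carrier [ 0.524  -0.1952  0.0228] 0.82
notches [ 0.5404 -0.1979  0.0305] 0.74
notches [ 0.5354 -0.2012  0.0253] 0.31
lid_hinge [ 0.5652 -0.1984  0.0325] 0.83
lid_edge [ 0.6153 -0.192   0.1177] 0.71
```

View pics/w5.png

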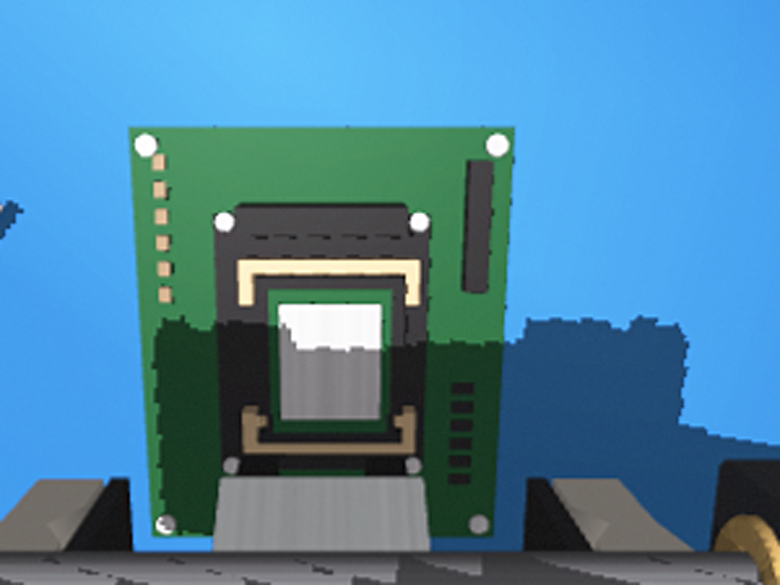

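The carrier is home: it lies flat with the nest's keys in its notches (crop rows 410 and 450), and it is let go. Now I'll close the fingers, go over and behind the lid, and tip it past upright.

{"name": "play_rows", "arguments": {"plan": [[0,0,-1.5,0,0,0],[-1,0,0,0,0,0],[-2,0,0,0,0,0],[-2.5,0,0,0,0,0],[-2.5,0,0,0,0,0],[-2.5,-0.1,0,0,0,0],[-1.6,0,0,0,0,0],[-0.8,0,0,0,0,0],[0,0,0,0,0,0],[0,0,0,0,0,0],[0,0,0,0,0,0]], "grip": 0}}

```text
clock: 15.18
tool_pos: [0.6448, -0.1835, 0.1943]
orientation: [180.0, -0.0, -171.2]
force: [0.2, -0.1, -0.3]
opening: 0.007
gripper_force: 0.0
```

Run:
```python
from h import *
feel();s=snapshot("side");save(s,"s2.png",(250,50,530,260),2.8)
```

```text
t 15.18 sock xyz mm [127.43   0.49 191.26] yaw 8.85 F e,n,z [ 0.14 -0.08 -0.26] M [-0.022  0.04  -0.014] open 6.99
```

View pics/s2.png

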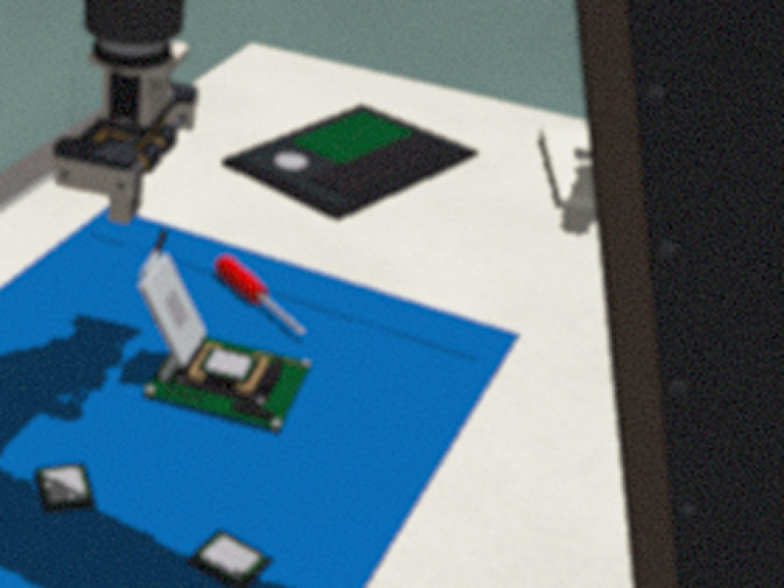

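The side view shows the closed fingers at (122,215), beyond and above the lid, whose tab is at (160,240). The carrier sits flat in the nest at (230,362). Lowering now.

{"name": "play_rows", "arguments": {"plan": [[-0.2,0,1.5,0,0,0],[0,0,2,0,0,0],[0,0,2,0,0,0],[0,0,1.2,0,0,0],[0,0,0,0,0,0],[0,0,0,0,0,0]]}}

```text
clock: 15.73
tool_pos: [0.6473, -0.1833, 0.1277]
orientation: [-180.0, -0.0, -171.1]
force: [1.3, 0.0, 0.5]
opening: 0.0003
gripper_force: 0.0
```

{"name": "play_rows", "arguments": {"plan": [[0.5,0,0,0,0,0],[0.5,0,0,0,0,0],[0.5,0,0,0,0,0],[0.5,0,0,0,0,0],[0.5,0,0,0,0,0],[0.5,0,0,0,0,0],[0.5,0,0,0,0,0],[0.5,0,0,0,0,0]]}}

```text
clock: 16.4
tool_pos: [0.6076, -0.1893, 0.1277]
orientation: [-180.0, 0.0, -171.1]
force: [1.5, 0.1, 0.9]
opening: 0.0004
gripper_force: 0.4
```

Run:
```python
from h import *
feel();s=snapshot("side")
for d in spot_point("side","lid_edge")[:2]:print(np.round(d["position"],4),round(d["score"],2))
```

```text
t 16.4 sock xyz mm [ 89.77   0.47 124.69] yaw 8.86 F e,n,z [ 1.47 -0.14  0.88] M [-0.052 -0.291  0.011] open 0.37
[ 0.5969 -0.1944  0.1262] 0.78
```

Pushing the lid: about 1.5 N, and its edge has moved back. Continuing past upright.

{"name": "play_rows", "arguments": {"plan": [[0.5,0,0,0,0,0],[0.5,0,0,0,0,0],[0.5,0,0,0,0,0],[0.5,0,0,0,0,0],[0.5,0,0,0,0,0],[0.5,0,0,0,0,0],[0.5,0,0,0,0,0],[0.4,0,0,0,0,0],[0,0,0,0,0,0],[0,0,0,0,0,0],[0,0,0,0,0,0],[0,0,0,0,0,0]]}}

```text
clock: 17.5
tool_pos: [0.5698, -0.1953, 0.1275]
orientation: [-180.0, -0.0, -171.1]
force: [-0.3, -0.1, -0.2]
opening: 0.0004
gripper_force: 0.0
```

{"name": "play_rows", "arguments": {"plan": [[0,0,-2,0,0,0],[0,0,-3,0,0,0],[0,0,-3,0,0,0],[0,0,0,0,0,0],[0,0,0,0,0,0],[0,0,0,0,0,0],[0,0,0,0,0,0],[0,0,0,0,0,0],[0,0,0,0,0,0],[0,0,0,0,0,0],[0,0,0,0,0,0],[0,0,0,0,0,0],[0,0,0,0,0,0],[0,0,0,0,0,0],[0,0,0,0,0,0],[0,0,0,0,0,0],[0,0,0,0,0,0],[0,0,0,0,0,0],[0,0,0,0,0,0],[0,0,0,0,0,0]]}}

```text
clock: 19.17
tool_pos: [0.5696, -0.1953, 0.2076]
orientation: [180.0, 0.0, -171.1]
force: [-0.8, 0.3, 0.5]
opening: 0.0007
gripper_force: 0.0
```

Run:
```python
from h import *
feel();s=snapshot("side");save(s,"s3.png",(270,110,400,220),5)
for d in spot_point("side","lid_edge")[:2]:print(np.round(d["position"],4),round(d["score"],2))
```

```text
t 19.17 sock xyz mm [ 51.32   0.49 204.58] yaw 8.86 F e,n,z [-0.73  0.41  0.52] M [ 0.04  -0.037  0.034] open 0.71
[ 0.4667 -0.2129  0.0417] 0.55
```

View pics/s3.png

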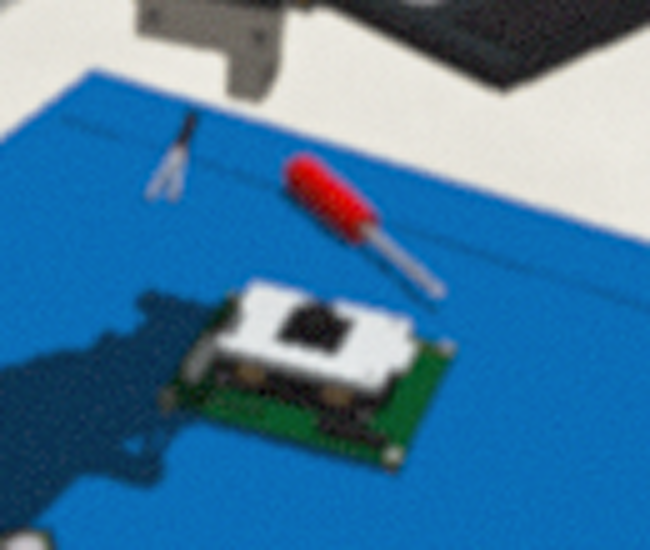

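The lid is shut and level, with its knob up at crop (315,325). Its edge measures z ≈ 0.042 against the expected 0.041. I'll wait a moment, then hand in.

{"name": "play_rows", "arguments": {"plan": [[0,0,0,0,0,0],[0,0,0,0,0,0],[0,0,0,0,0,0],[0,0,0,0,0,0],[0,0,0,0,0,0],[0,0,0,0,0,0],[0,0,0,0,0,0],[0,0,0,0,0,0],[0,0,0,0,0,0],[0,0,0,0,0,0],[0,0,0,0,0,0],[0,0,0,0,0,0]]}}

```text
clock: 20.27
tool_pos: [0.5696, -0.1953, 0.2076]
orientation: [180.0, -0.0, -171.1]
force: [0.8, 0.4, -0.4]
opening: 0.0002
gripper_force: 0.0
```

```bash
python3 -c "
from h import *
print(close_job())"
```

```text
the job is handed in; nothing more can be done
None
```

The carrier went home and flat in the nest at about 3 N and was let go, the lid is shut over it, nothing else on the mat was touched, and the job was handed in at about 20 s; no verdict came back.

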